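# Load a specimen carrier under the microscope by feel

## Robot

A 7-joint arm with a two-finger parallel gripper is mounted at the origin on the work surface. World frame = base frame: x ahead of the robot, y to its left, z up, the work surface at z = 0. Lengths are in m, angles in rad, forces in N, time in s.
With the tool pointing down it reaches from about 0.4 to 0.85 m from the base axis. Payload 10.4 kg.
Tool frame: the origin (TCP) lies at the very end of the fingers, on their centre line; the grasp point (between the pads) lies 19 mm behind it; z points along the fingers, y is the line along which they close (so a half turn about z gives the same grasp; the last joint's range is limited). The gripper opens to 87 mm and grips with 3 to 60 N. Pads are 19 mm wide; open, the fingers measure 117 mm over their backs; the gripper's body (75 mm by 190 mm) begins 51 mm behind the grasp point.
Start: joints at [-1.302, 0.332, -0.065, 1.46, 0.022, 1.35, -0.088], TCP at [0.18, 0.599, 0.223] pointing down, gripper open.
Joint ranges: [-2.6, 2.6], [-0.5, 2.12], [-1.47, 1.34], [0.16, 2.42], [-1.27, 4.41], [0.06, 2.06], [-2.6, 2.6]. Speed limits (rad/s): [2.22, 2.22, 2.79, 2.79, 3.14, 3.14, 3.14].

## Interface

Orientations are given as a unit quaternion [x, y, z, w].
In Python, from bench import r gives the robot as it stands.
- The arm moves only by the shell command python3 -m crank 'ROWS' [FORCE]. ROWS is JSON, a list that holds one entry, the list of rows, each a list of 5 numbers: the shift along the tool's x, y, z in mm, then the turn about the tool's z in degrees, then the opening, from -1 (shut) to 1 (fully open). A call has 1 to 20 rows; each row is the pose to reach, as a shift and turn from the pose commanded when the call began, along the tool's axes at that moment; what a row does not reach only later rows make up. A row lasts 1/10 s, in which the tool goes at most 50 mm and 8.59 degrees, less where a joint would pass 70% of its speed; a pose out of reach is approached as far as the arm can. A call with a gripper value outside its range is refused whole. The fingers move at their own pace and stop on an object; FORCE is the grip in N (left out, the last holds). Time passes only in rows, so rows that repeat a pose let the fingers close. It gives the time, the measured TCP pose, the force, the opening and the grip force at its end, in the units of the state.
- r.read_state(): the state, without advancing time (a new reading comes with each control period).
- r.camera(name): name is "scene" or "top"; returns a dict with "image" (480x640x3 uint8, red, green, blue), "vfov" (degrees; the focal length in pixels is half the picture's height over the tangent of half this angle, whatever the lens; pixels are square), "cx", "cy" (the principal point, pixels), "eye" and "attitude" of the camera in the world. Camera axes: x right, y down, z forward; pixel columns grow to the right and rows downward; lengths in m; the calibration is good to about 2 mm. A picture is of the moment at which its call begins. There is no depth.
- r.close_job(): hands the job in; it is judged then, once.
The state is a dict: "time": time; "joint_positions": joint angles; "joint_vel": joint speeds; "joint_torque": joint torques, N m; "ee_pos": TCP position; "eef_rot": TCP orientation; "ft_force": force on the tool from outside, world axes, zero at the start; "torque": the same for the moment, N m; "width": finger opening in m; "grip_force": force on a finger pad.
Only numpy, scipy, OpenCV 4.12 (cv2) and the standard library are available. Lean on these libraries where they do the work, as an engineer would, in place of code of your own. Each camera call takes 0.05 s, during which the arm holds its last target. There are 200 camera calls.

## Task

Take the blue specimen carrier by its yellow fin, lay it flat between the two stage rails with the fin at the rear, and slide it under the microscope head until you feel it come fully home against the sprung stop hidden inside the black hood; stop there gently, so that the stop itself is not shoved back. Then swing the red clamp lever all the way over towards the microscope column to lock the carrier, let go of everything, and leave the other things on the bench where they stand.

Things in the scene. Friction and masses are not known exactly. Their poses are not given: they have to be found in the camera images.
- microscope: Fixed white microscope, black stage, grey column. Origin: on the table, midway between the rails, under the front edge of its head; x along the rails into the microscope (the carrier's way), z up. Base x -160 to 290, y -120 to 120; stage surface z 44; two aluminium rails x -150 to 210, 12 high, inner faces at y -32 and 32; column beyond x 210.
- channel (a point): Point on the stage between the rails, microscope x -80, y 0, z 44: a good place for the carrier's origin when it is laid in. Axes as the microscope's.
- head_edge (a point): Middle of the lower front edge of the white head (microscope x 0, y 0, z 240). The head spans x 0 to 220, y -70 to 70, z 240 to 350; no room for an upright gripper under or close before it: lean the tool 30 to 45 deg, its top towards -x. Lens turret below the head at x 115: radius 32 down to z 190, then radius 20 down to z 115.
- hood_mouth (a point): Mouth of the black light hood, on the stage (microscope x 75, y 0, z 44). The hood spans x 75 to 200, y -50 to 50, 40 high inside, 46 outside; the fin stays before it. Hidden inside stands the stop: a sprung pin (under 1 N, 6 mm) before a block that slips back above about 20 N. Its depth differs each run: at home the carrier's nose is at x 121 to 154.
- carrier: Loose carrier, about 0.35 kg: blue plate 130 x 60, 14 thick; red specimen 40 in diameter at x 20, top 30 above the underside; upright yellow fin at the rear, x -63 to -35, 14 wide across y, top at 65. Origin: centre of the underside; x along its length to the nose at x 65, which enters the microscope first; z up.
- carrier_grip (a point): Middle of the yellow fin, 49 mm behind the carrier's origin and 46 mm above its underside. Pinch the fin across the carrier's y, with the tool upright or leaning in the x-z plane.
- clamp_lever (a joint): Angle of the clamp lever beside the +y rail, rad: 0 open, leaning 0.5 from upright towards microscope -x; 1.0 fully over, leaning 0.5 towards +x. Stays where left; starts at 0 to 0.2. Thrown, it squeezes the carrier between the rails. Pivot axis along microscope y, at x -90, y 105, z 66; ball centre 85 mm from the pivot.
- lever_tip (a point): Centre of the red ball (radius 10) at the clamp lever's end.
- stop_pin (a joint): How far the hidden sprung pin is pressed in, m: 0 untouched, 0.006 when the carrier's nose is home on the block.
- stop_block (a joint): How far the stop block has slipped back from its setting, m: 0 at the start.
- mug: Blue mug, 76 wide, 90 high, bystander; origin under its centre.
- bottle: Amber bottle, 60 wide, 130 high, bystander; origin under its centre.
- jar: Glass jar with green cap, 60 wide, 80 high, bystander; origin under its centre.
- screwdriver: Screwdriver lying on the bench, about 200 long, bystander.
- dish: Shallow glass dish, 90 wide, 18 high, bystander; origin under its centre.
- lens_can: Black lens can, 54 wide, 70 high, bystander; origin under its centre.
Mind the look-alikes: they are no part of the job. Leave any purple or turquoise look-alike of the carrier alone.

How it is judged:
By the outcome, as a careful person would: the job done as asked, in the order asked, and still so for the second after the job is handed in, with the robot touching nothing.
It also fails if it takes over 64 s, if anything falls off the work surface, if the arm or the gripper's body presses on something with over 40 N, if the wrist force passes 120 N, or if a joint passes its speed limit or range.

## Working session

There is one attempt and no reset: what is moved stays moved. The work goes in short steps, Python scripts to look and compute and a shell command to move; the robot and the scene stay as the last step left them, time stands still between calls to the robot, and variables do not carry over. Pictures are saved under pics/ and viewed, at most 10 in all, crops included, and the job is handed in when it is done.

```bash
ls; mkdir -p pics; python3 - <<'E'
from bench import r
import cv2
for n in("scene","top"):
    c=r.camera(n); cv2.imwrite(f"pics/{n}0.png",c["image"][:,:,::-1]); print(n,c["vfov"],c["cx"],c["cy"],c["eye"],c["attitude"])
s=r.read_state(); print(s)
E
```

```text
pics
scene 50.317244277079624 323.3320665614661 243.50608582188198 [1.14603608 0.56625594 1.35914565] [ 0.4381494   0.85880334 -0.2366785  -0.12027141]
top 54.60579978804946 324.16155170970444 232.7882132296318 [0.39183042 0.12846465 1.61129166] [ 0.71223577 -0.69978669  0.04045902 -0.03717355]
{'time': 0.1, 'joint_positions': array([-1.30162205,  0.33281711, -0.06470488,  1.46085898,  0.02160012,
        1.34988178, -0.08857209]), 'joint_vel': array([ 0.00073396, -0.00088554, -0.00090262, -0.00046626,  0.00026171,
        0.00168338, -0.00054608]), 'joint_torque': array([ 1.85203171e-03, -6.24559236e+01,  2.50365771e-02, -3.90705585e+01,
       -6.13536593e-02,  3.69934738e-02,  6.69709084e-05]), 'ee_pos': array([0.1796842 , 0.5982564 , 0.22182745]), 'eef_rot': array([ 1.45394016e-01,  9.89373629e-01, -6.31565806e-04, -6.49360888e-05]), 'ft_force': array([ 0.81711287, -0.76987605,  0.2642135 ]), 'torque': array([ 0.00865937, -0.04417255, -0.03901995]), 'grip_force': 0.0, 'width': 0.08720362258590228}
```

View pics/scene0.png

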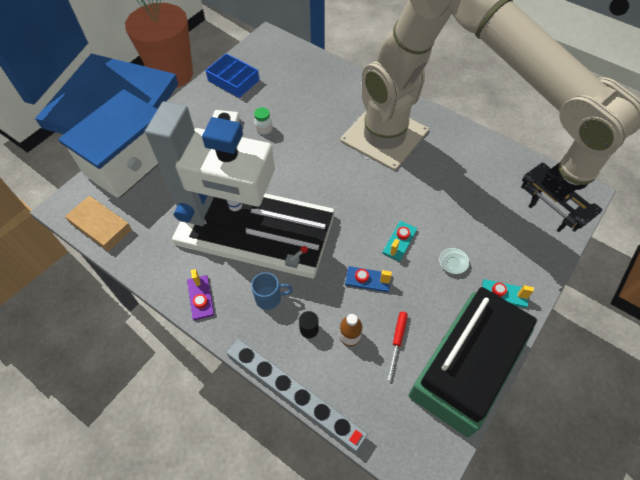

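View pics/top0.png

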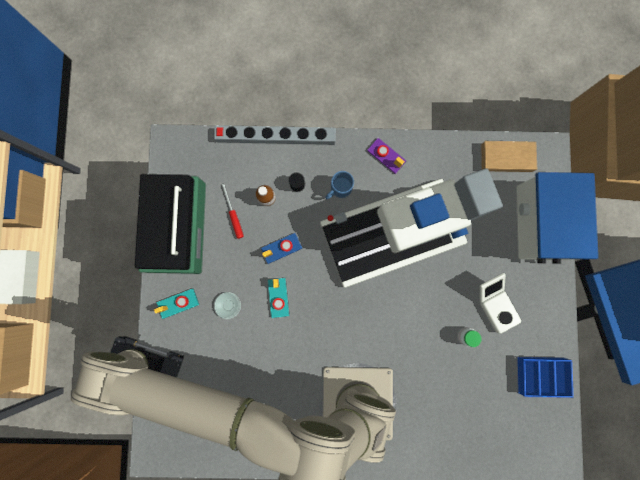

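Candidates in the top view: blue (280,248), turquoise (278,298) and (178,303), and purple (385,155). The blue one at (280,248), scene (370,278), fits the description. I'll confirm it in an enlarged crop that also shows the stage.

```bash
cat > h.py <<'E'
import numpy as np, cv2
from scipy.spatial.transform import Rotation as R
from bench import r
def cam(n):
    c=r.camera(n); c["f"]=240/np.tan(np.radians(c["vfov"])/2); c["R"]=R.from_quat(c["attitude"]).as_matrix(); return c
def ray(c,u,v):
    return c["R"]@np.array([(u-c["cx"])/c["f"],(v-c["cy"])/c["f"],1.])
def onz(c,u,v,z):
    d=ray(c,u,v); return c["eye"]+d*(z-c["eye"][2])/d[2]
def proj(c,p):
    q=c["R"].T@(np.asarray(p)-c["eye"]); return q[:2]/q[2]*c["f"]+[c["cx"],c["cy"]]
def tri(c1,p1,c2,p2):
    a,b=ray(c1,*p1),ray(c2,*p2); s=np.linalg.lstsq(np.c_[a,-b],c2["eye"]-c1["eye"],rcond=None)[0]
    A,B=c1["eye"]+a*s[0],c2["eye"]+b*s[1]; return (A+B)/2,np.linalg.norm(A-B)
def blobs(c,lo,hi,box,amin=8):
    h=cv2.cvtColor(c["image"],cv2.COLOR_RGB2HSV); m=cv2.inRange(h,lo,hi)
    k=np.zeros_like(m);x0,y0,x1,y1=box;k[y0:y1,x0:x1]=m[y0:y1,x0:x1]
    n,l,s,ce=cv2.connectedComponentsWithStats(k); return [(s[i,4],ce[i].round(1),cv2.minAreaRect(np.argwhere(l==i)[:,::-1].astype(np.float32))) for i in range(1,n) if s[i,4]>=amin]
E
python3 - <<'E'
from h import *
t=cam("top"); s=cam("scene")
cv2.imwrite("pics/topcrop.png",cv2.resize(t["image"][160:310,240:440,::-1],None,fx=4,fy=4,interpolation=cv2.INTER_CUBIC)[:600,:800])
cv2.imwrite("pics/scenecrop.png",cv2.resize(s["image"][160:310,160:360,::-1],None,fx=4,fy=4,interpolation=cv2.INTER_CUBIC))
for n,c,bx in(("top",t,(240,200,310,280)),("scene",s,(335,255,402,300))):
    print(n,"yellow",blobs(c,(18,120,100),(35,255,255),bx)); print("blue",blobs(c,(100,120,50),(125,255,255),bx)); print("red",blobs(c,(0,140,90),(8,255,255),bx))
print("ball",blobs(t,(0,120,70),(8,255,255),(315,205,350,230),3),blobs(s,(0,120,70),(8,255,255),(285,235,325,270),3))
E
```

```text
top yellow [(np.int32(47), array([266.5, 253.1]), ((266.53448486328125, 253.0862274169922), (5.013774394989014, 9.099071502685547), 68.19859313964844))]
blue [(np.int32(446), array([281.2, 248.1]), ((281.1403503417969, 247.81185913085938), (17.098529815673828, 37.70795440673828), 65.77225494384766))]
red [(np.int32(26), array([240.7, 232.5]), ((241.0, 231.5), (11.0, 2.0), 90.0)), (np.int32(30), array([286.2, 245.8]), ((286.0, 245.5), (9.0, 10.0), 90.0))]
scene yellow [(np.int32(117), array([385.6, 276.2]), ((385.6756896972656, 276.4459533691406), (9.699540138244629, 12.165525436401367), 9.462321281433105))]
blue [(np.int32(535), array([366.3, 280.5]), ((367.83782958984375, 278.97296142578125), (43.73012924194336, 19.070281982421875), 9.462322235107422))]
red [(np.int32(40), array([361.3, 278.3]), ((361.5, 277.5), (7.0, 11.0), 90.0))]
ball [(np.int32(26), array([330. , 217.5]), ((330.0, 217.5), (5.0, 4.0), 90.0))] [(np.int32(37), array([303.9, 249. ]), ((303.7500305175781, 248.75003051757812), (6.363960266113281, 5.656853675842285), 45.0))]
```

View pics/topcrop.png

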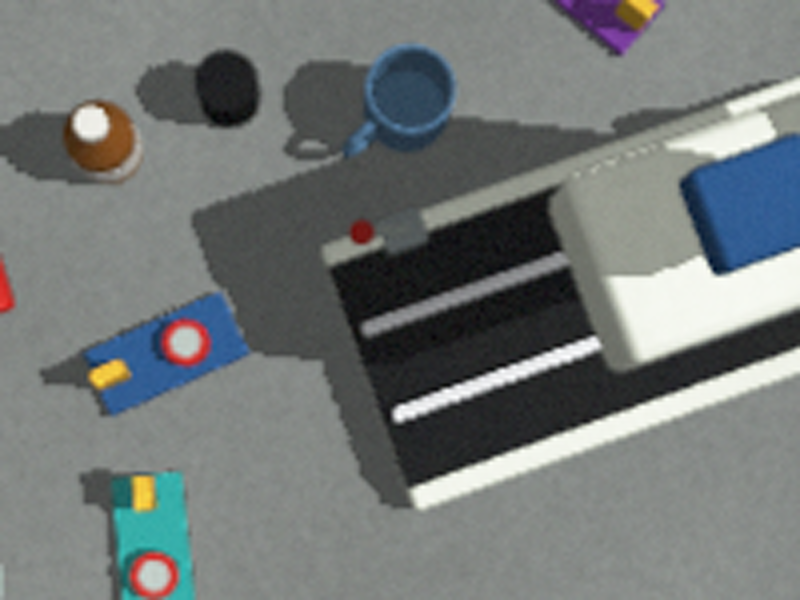

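View pics/scenecrop.png

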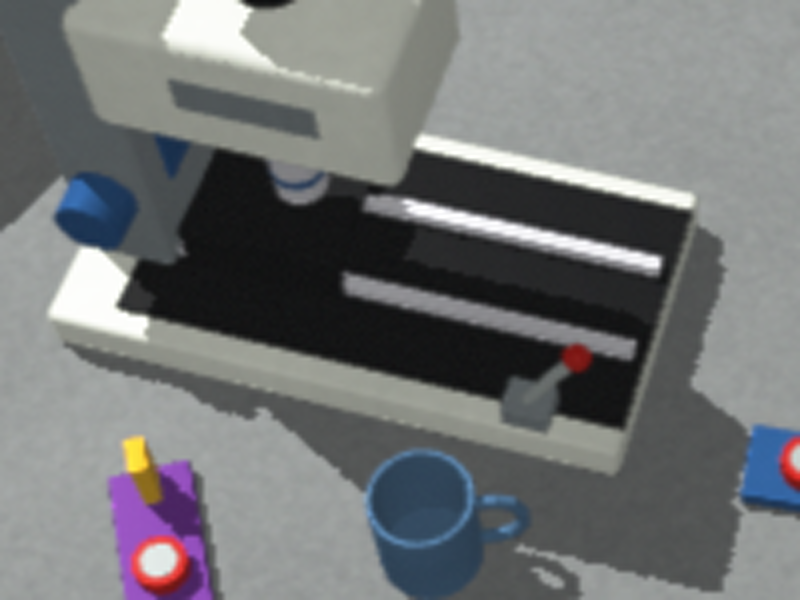

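The crops confirm it: the carrier is the blue plate with the yellow fin at top (266,253) and the specimen at (286,246). The lever ball is at top (330,217). The rails' front ends are at about top (331,242) and (339,263), and the base's front corners at (321,223) and (344,286).

```bash
python3 - <<'E'
from h import *
t=cam("top"); s=cam("scene")
A=onz(t,321,222.5,.044);B=onz(t,344,286.5,.044); print("corners",A,B,np.linalg.norm(A-B))
g=cv2.cvtColor(t["image"],cv2.COLOR_RGB2GRAY)
def rail(c,poly):
    g=cv2.cvtColor(c["image"],cv2.COLOR_RGB2GRAY);k=np.zeros_like(g);cv2.fillPoly(k,[np.array(poly,np.int32)],255)
    v,u=np.where((k>0)&(g>90)); P=np.array([onz(c,a,b,.056)[:2] for a,b in zip(u,v)])
    m=P.mean(0); d=np.linalg.svd(P-m)[2][0]; d*=-np.sign(d[1]); q=(P-m)@d; n=(P-m)@[-d[1],d[0]]
    return m,np.degrees(np.arctan2(d[1],d[0])),m+d*q.min(),n.std()*12**.5
print("top+",rail(t,[(326,238),(377,221),(379,226),(328,248)]));print("top-",rail(t,[(334,258),(384,241),(389,246),(338,269)]))
f=lambda p:(p[0]/4+160,p[1]/4+160)
print("sc+",rail(s,[f(p) for p in[(338,265),(642,335),(642,365),(338,297)]]));print("sc-",rail(s,[f(p) for p in[(358,188),(668,250),(668,282),(358,215)]]))
print("ball",tri(t,(330,217.5),s,(303.9,249)))
print("fin top",onz(t,266.5,253.1,.06),"tri",tri(t,(266.5,253.1),s,(385.6,276.2)))
print("spec",onz(t,286.2,245.8,.03),onz(s,361.5,277,.03))
C=[onz(t,*p,.014) for p in cv2.boxPoints(((281.2,247.9),(17.6,37.7),65.8))]; print(np.array(C)[:,:2],np.mean(C,0))
S=r.read_state();print(R.from_quat(S["eef_rot"]).as_matrix())
E
```

```text
corners [0.59973334 0.13402965 0.044     ] [0.38495858 0.05309619 0.044     ] 0.22951780597771534
top+ (array([0.56345577, 0.0191544 ]), np.float64(-69.19711156475417), array([0.53259002, 0.10039672]), np.float64(0.012014164155894902))
top- (array([ 0.49172234, -0.00679266]), np.float64(-69.03713992562108), array([0.46036344, 0.07505862]), np.float64(0.014402262321787587))
sc+ (array([ 0.57731228, -0.00118767]), np.float64(-69.25510763094272), array([0.53749886, 0.10392632]), np.float64(0.017009367616842557))
sc- (array([ 0.50660727, -0.03011912]), np.float64(-69.0613814770554), array([0.46545534, 0.07742957]), np.float64(0.019856270309257584))
ball (array([0.60376002, 0.10528252, 0.13875889]), np.float64(0.0001807656313454576))
fin top [0.49131408 0.3140225  0.06      ] tri (array([0.49314029, 0.31542897, 0.03995063]), np.float64(0.0022527461405923883))
spec [0.51933745 0.25126654 0.03      ] [0.53222095 0.25710703 0.03      ]
[[0.51283645 0.34108967]
 [0.5684632  0.22409879]
 [0.51331109 0.19792373]
 [0.45811294 0.31458896]] [0.51318092 0.26942529 0.014     ]
[[-9.57721202e-01  2.87697911e-01 -1.09805844e-04]
 [ 2.87697932e-01  9.57721134e-01 -3.60265709e-04]
 [ 1.51568518e-06 -3.76625022e-04 -9.99999929e-01]]
```

The blue carrier points about the same way as the microscope (yaw -66 against -69). The moves only turn about the tool's z, so I'll try to get the lean from the wrist's limit: reach high and outward along the microscope's heading, then keep that orientation. First, travel up and across.

```bash
python3 -m crank '[[[0,0,-50,0,1],[0,0,-100,0,1],[0,0,-150,10,1],[-50,-40,-200,20,1],[-100,-80,-240,30,1],[-150,-120,-240,40,1],[-200,-160,-240,50,1],[-250,-210,-240,52,1],[-290,-240,-240,52,1],[-312,-272,-240,52,1],[-312,-272,-240,52,1],[-312,-272,-240,52,1],[-312,-272,-240,52,1]]]'
```

```text
time: 1.6
ee_pos: [0.403, 0.2431, 0.4636]
eef_rot: [0.568, 0.823, 0.001, 0.0]
ft_force: [-0.5, 0.9, -0.7]
width: 0.0865
grip_force: 0.0
```

```bash
python3 -m crank '[[[-50,-20,0,0,1],[-100,-40,0,0,1],[-150,-60,0,0,1],[-200,-80,0,0,1],[-250,-100,0,0,1],[-300,-130,0,0,1],[-340,-170,0,0,1],[-370,-210,0,0,1],[-400,-250,0,0,1],[-440,-290,0,0,1],[-480,-330,0,0,1],[-520,-370,0,0,1],[-540,-410,0,0,1],[-560,-450,0,0,1],[-560,-470,0,0,1],[-560,-470,0,0,1],[-560,-470,0,0,1]]]'; python3 -c "
from bench import r; s=r.read_state();print(s['joint_positions'].round(3))"
```

```text
time: 3.3
ee_pos: [0.1646, -0.4449, 0.4625]
eef_rot: [0.566, 0.825, 0.001, 0.0]
ft_force: [1.0, 0.8, -0.2]
width: 0.0873
grip_force: 0.0
[-0.512 -0.473  1.127  1.405  0.45   1.917  1.099]
```

```bash
python3 -m crank '[[[-50,0,-50,0,1],[-100,0,-100,0,1],[-150,0,-150,0,1],[-200,0,-200,0,1],[-220,0,-250,0,1],[-220,0,-300,0,1],[-220,0,-350,0,1],[-220,0,-400,0,1],[-220,0,-400,0,1],[-220,0,-400,0,1],[-220,0,-400,0,1],[-220,0,-400,0,1]]]'; python3 -c "
from bench import r; s=r.read_state();print(s['joint_positions'].round(3),s['joint_vel'].round(2))"
```

```text
time: 4.5
ee_pos: [0.1919, -0.5031, 0.5485]
eef_rot: [0.564, 0.825, -0.01, 0.033]
ft_force: [-0.6, 0.4, -0.1]
width: 0.0869
grip_force: 0.0
[-0.888 -0.499  1.339  1.057  0.592  2.058  1.129] [-0. -0.  0.  0.  0.  0. -0.]
```

```bash
python3 -m crank '[[[-50,0,-50,0,1],[-100,0,-100,0,1],[-150,0,-150,0,1],[-200,0,-200,0,1],[-250,0,-250,0,1],[-300,0,-300,0,1],[-350,0,-350,0,1],[-400,0,-400,0,1]]]'; python3 -c "
from bench import r; s=r.read_state();print(s['joint_positions'].round(3),s['joint_vel'].round(2))"; python3 -m crank '[[[0,0,0,0,1],[0,0,0,0,1],[0,0,0,0,1]]]'
```

```text
time: 5.3
ee_pos: [0.1978, -0.5186, 0.5773]
eef_rot: [0.563, 0.824, -0.023, 0.064]
ft_force: [0.2, -0.0, 0.1]
width: 0.0869
grip_force: 0.0
[-0.932 -0.499  1.339  0.979  0.637  2.058  1.148] [-0. -0.  0. -0.  0.  0. -0.]
time: 5.6
ee_pos: [0.1979, -0.5186, 0.5774]
eef_rot: [0.563, 0.824, -0.023, 0.064]
ft_force: [-0.2, -0.2, 0.1]
width: 0.087
grip_force: 0.0
```

The lean builds up: each call keeps its tilt, now about 8°. I'll keep going.

```bash
cat > st.py <<'E'
from h import *
s=r.read_state(); M=R.from_quat(s["eef_rot"]).as_matrix(); a=np.radians(-69.1); d=np.array([np.cos(a),np.sin(a),0]); n=np.array([-d[1],d[0],0]); o=np.array([.551,-.053,0])
p=s["ee_pos"]; g=p-.019*M[:,2]; Q=np.array([d,n,[0,0,1]])
print("t",round(s["time"],1),"tcp",p.round(4),"micro tcp",(Q@(p-o)).round(4),"grasp",(Q@(g-o)).round(4))
print("q",s["joint_positions"].round(2),"w",round(s["width"],4),"g",round(s["grip_force"],1),"F micro",(Q@s["ft_force"]).round(1))
print("tool axes in micro (cols x,y,z)\n",(Q@M).round(3))
E
python3 -m crank '[[[-50,0,-50,0,1],[-150,0,-150,0,1],[-250,0,-250,0,1]]]'; python3 -m crank '[[[-50,0,-50,0,1],[-150,0,-150,0,1],[-250,0,-250,0,1]]]' ;python3 st.py
```

```text
time: 5.9
ee_pos: [0.202, -0.5327, 0.6056]
eef_rot: [0.562, 0.821, -0.035, 0.093]
ft_force: [0.2, 0.2, -0.4]
width: 0.087
grip_force: 0.0
time: 6.2
ee_pos: [0.2045, -0.5462, 0.6334]
eef_rot: [0.56, 0.818, -0.047, 0.121]
ft_force: [0.3, 0.2, -0.3]
width: 0.0868
grip_force: 0.0
t 6.2 tcp [ 0.2045 -0.5462  0.6334] micro tcp [ 0.3372 -0.4996  0.6334] grasp [ 0.3324 -0.5008  0.6517]
q [-1.02 -0.5   1.34  0.82  0.74  2.06  1.19] w 0.0868 g 0.0 F micro [-0.1  0.4 -0.3]
tool axes in micro (cols x,y,z)
 [[-0.968 -0.014  0.251]
 [ 0.001  0.998  0.06 ]
 [-0.251  0.058 -0.966]]
```

```bash
python3 -m crank '[[[-50,-50,-50,0,1],[-150,-150,-150,0,1],[-250,-250,-250,0,1]]]'; python3 -m crank '[[[-50,-50,-50,0,1],[-150,-150,-150,0,1],[-250,-250,-250,0,1]]]' ;python3 st.py
```

```text
time: 6.5
ee_pos: [0.1334, -0.5749, 0.6578]
eef_rot: [0.558, 0.815, -0.062, 0.143]
ft_force: [0.6, 0.1, 0.6]
width: 0.0866
grip_force: 0.0
time: 6.8
ee_pos: [0.0707, -0.592, 0.6814]
eef_rot: [0.557, 0.81, -0.079, 0.164]
ft_force: [-0.7, 0.4, 0.4]
width: 0.0871
grip_force: 0.0
t 6.8 tcp [ 0.0707 -0.592   0.6814] micro tcp [ 0.3322 -0.641   0.6814] grasp [ 0.3255 -0.6421  0.6991]
q [-0.85 -0.5   1.34  0.68  0.76  2.06  1.46] w 0.0871 g 0.0 F micro [-0.6 -0.5  0.4]
tool axes in micro (cols x,y,z)
 [[-0.935 -0.012  0.353]
 [ 0.008  0.998  0.055]
 [-0.353  0.054 -0.934]]
```

```bash
for i in 1; do python3 -m crank '[[[-50,-30,-50,0,1],[-150,-90,-150,0,1],[-250,-150,-250,0,1]]]'; python3 -m crank '[[[-50,-30,-50,0,1],[-150,-90,-150,0,1],[-250,-150,-250,0,1]]]'; python3 -m crank '[[[-50,-30,-50,0,1],[-150,-90,-150,0,1],[-250,-150,-250,0,1]]]';done >/dev/null ;python3 st.py
```

```text
t 7.7 tcp [-0.0167 -0.6214  0.7546] micro tcp [ 0.3285 -0.7332  0.7546] grasp [ 0.3188 -0.7336  0.7709]
q [-0.89 -0.5   1.34  0.41  0.93  2.06  1.67] w 0.087 g 0.0 F micro [ 0.1  0.2 -0.2]
tool axes in micro (cols x,y,z)
 [[-0.86   0.002  0.511]
 [ 0.014  1.     0.021]
 [-0.51   0.025 -0.86 ]]
```

```bash
python3 -m crank '[[[-50,0,-50,0,1],[-150,0,-150,0,1],[-250,0,-250,0,1]]]' >/dev/null; python3 -m crank '[[[-50,-30,-50,0,1],[-150,-90,-150,0,1],[-250,-150,-250,0,1]]]' >/dev/null ;python3 st.py
```

```text
t 8.3 tcp [-0.0281 -0.6246  0.8042] micro tcp [ 0.3273 -0.7449  0.8042] grasp [ 0.3159 -0.7448  0.8194]
q [-1.04 -0.47  1.34  0.21  1.11  2.06  1.77] w 0.0864 g 0.0 F micro [-0.7 -0.6  0.2]
tool axes in micro (cols x,y,z)
 [[-0.8    0.015  0.6  ]
 [ 0.015  1.    -0.004]
 [-0.6    0.005 -0.8  ]]
```

The lean is now 37° exactly in the rail plane, with the tool y across the rails. I'll travel back and over to the carrier.

```bash
python3 -m crank '[[[15,37,20,0,1],[30,74,40,0,1],[45,111,60,0,1],[60,148,80,0,1],[75,185,100,0,1],[90,222,120,0,1],[105,259,140,0,1],[120,295,160,0,1],[120,295,160,0,1],[120,295,160,0,1]]]' >/dev/null; python3 st.py
```

```text
t 9.3 tcp [ 0.2534 -0.5203  0.6004] micro tcp [ 0.3304 -0.4447  0.6004] grasp [ 0.3191 -0.4446  0.6157]
q [-0.23 -0.42  0.72  1.41  0.67  1.51  1.01] w 0.0872 g 0.0 F micro [0.  0.9 0.9]
tool axes in micro (cols x,y,z)
 [[-0.804  0.011  0.595]
 [ 0.009  1.    -0.007]
 [-0.595  0.    -0.804]]
```

```bash
python3 -m crank '[[[34,27,-15,0,1],[67,54,-30,0,1],[101,81,-45,0,1],[135,108,-59,0,1],[168,135,-74,0,1],[202,162,-89,0,1],[236,190,-104,0,1],[269,217,-119,0,1],[303,244,-134,0,1],[337,271,-148,0,1],[370,298,-163,0,1],[404,325,-178,0,1],[404,325,-178,0,1],[404,325,-178,0,1],[404,325,-178,0,1]]]' >/dev/null; python3 st.py
```

```text
t 10.8 tcp [ 0.4082 -0.0097  0.5071] micro tcp [-0.0915 -0.118   0.5071] grasp [-0.1028 -0.1178  0.5223]
q [-0.16 -0.21 -0.37  1.59  0.58  1.83 -0.04] w 0.0873 g 0.0 F micro [0.1 0.5 0. ]
tool axes in micro (cols x,y,z)
 [[-0.8    0.019  0.6  ]
 [ 0.018  1.    -0.007]
 [-0.6    0.005 -0.8  ]]
```

```bash
python3 -m crank '[[[40,15,9,0,0],[80,30,18,0,0],[120,45,27,0,0],[160,60,36,0,0],[200,75,45,0,0],[240,90,54,0,0],[280,105,63,0,0],[320,120,72,0,0],[360,135,82,0,0],[400,150,91,0,0],[440,165,100,0,0],[490,185,111,0,0],[490,185,111,0,0],[490,185,111,0,0],[490,185,111,0,0]]]' >/dev/null; python3 st.py; python3 - <<'E'
from h import *
out=[]
for n,b in(("top",(230,215)),("scene",(330,225))):
    c=cam(n); out.append(cv2.resize(c["image"][b[1]:b[1]+75,b[0]:b[0]+100,::-1],None,fx=4,fy=4,interpolation=cv2.INTER_CUBIC))
cv2.imwrite("pics/hover.png",np.hstack(out))
E
```

```text
t 12.3 tcp [0.474  0.3603 0.1269] micro tcp [-0.4136  0.0755  0.1269] grasp [-0.425   0.0756  0.1421]
q [-0.61  0.67 -0.59  1.43  0.77  1.68 -0.97] w 0.0433 g 0.0 F micro [-0.3  0.4  1. ]
tool axes in micro (cols x,y,z)
 [[-0.8    0.018  0.6  ]
 [ 0.019  1.    -0.005]
 [-0.6    0.007 -0.8  ]]
```

View pics/hover.png

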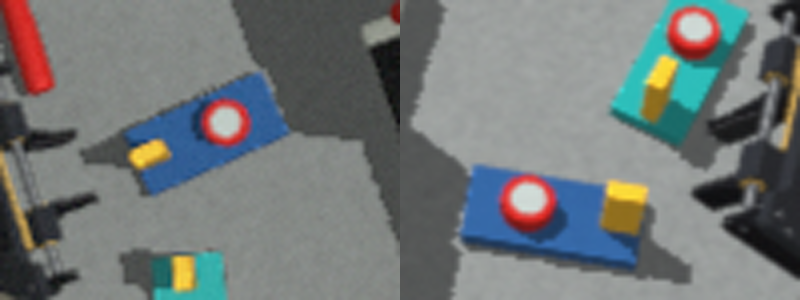

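The fingers straddle the fin line: tips at crop (72,133) and (95,200), fin at (150,153). Going in and closing.

```bash
python3 -m crank '[[[1,-1,25,0,0],[2,-1,50,0,0],[3,-1,75,0,0],[4,-1,95,0,0],[4,-1,107,0,0],[4,-1,107,0,0],[4,-1,107,0,-0.3],[4,-1,107,0,-1],[4,-1,107,0,-1],[4,-1,107,0,-1],[4,-1,107,0,-1],[4,-1,107,0,-1],[4,-1,107,0,-1],[4,-1,107,0,-1]]]' 30; python3 st.py
```

```text
time: 13.8
ee_pos: [0.4935, 0.3041, 0.0376]
eef_rot: [0.545, 0.777, -0.179, 0.261]
ft_force: [-0.4, 1.0, 5.2]
width: 0.0142
grip_force: 30.0
t 13.8 tcp [0.4935 0.3041 0.0376] micro tcp [-0.3541  0.0737  0.0376] grasp [-0.3655  0.0738  0.0528]
q [-0.54  0.71 -0.56  1.57  0.83  1.51 -1.01] w 0.0142 g 30.0 F micro [-1.1 -0.   5.2]
tool axes in micro (cols x,y,z)
 [[-0.8    0.016  0.6  ]
 [ 0.016  1.    -0.005]
 [-0.6    0.006 -0.8  ]]
```

```bash
python3 -m crank '[[[-16,0,-21,0,-1],[-32,0,-43,0,-1],[-48,0,-64,0,-1],[-64,1,-86,0,-1],[-90,-9,-67,-0.9,-1],[-120,-20,-45,-0.9,-1],[-150,-33,-22,-0.9,-1],[-180,-45,0,-0.9,-1],[-210,-58,22,-0.9,-1],[-230,-66,38,-0.9,-1],[-238,-70,44,-0.9,-1],[-238,-70,44,-0.9,-1],[-238,-70,44,-0.9,-1],[-238,-70,44,-0.9,-1]]]'; python3 st.py;python3 - <<'E'
from h import *
out=[]
for n,b in(("top",(290,195)),("scene",(260,190))):
    c=cam(n); out.append(cv2.resize(c["image"][b[1]:b[1]+90,b[0]:b[0]+100,::-1],None,fx=4,fy=4,interpolation=cv2.INTER_CUBIC))
    bx=(290,210,380,290) if n=="top" else (250,200,350,290)
    print(n,"red",blobs(c,(0,140,90),(8,255,255),bx,3),"yel",blobs(c,(18,120,100),(35,255,255),bx,5),"blue",blobs(c,(100,120,50),(125,255,255),bx,50))
cv2.imwrite("pics/above.png",np.hstack(out))
E
```

```text
time: 15.2
ee_pos: [0.5011, 0.0779, 0.1441]
eef_rot: [0.538, 0.782, -0.181, 0.259]
ft_force: [-0.1, 0.5, -4.2]
width: 0.0136
grip_force: 30.0
t 15.2 tcp [0.5011 0.0779 0.1441] micro tcp [-0.1401  0.      0.1441] grasp [-1.515e-01  1.000e-04  1.593e-01]
q [-0.17  0.27 -0.55  1.91  0.75  1.35 -0.66] w 0.0136 g 30.0 F micro [-0.5  0.1 -4.2]
tool axes in micro (cols x,y,z)
 [[-0.801  0.001  0.599]
 [-0.002  1.    -0.004]
 [-0.599 -0.004 -0.801]]
top red [(np.int32(26), array([330. , 217.5]), ((330.0, 217.5), (5.0, 4.0), 90.0)), (np.int32(27), array([353.3, 244.9]), ((354.0, 244.0), (8.0, 10.0), 0.0)), (np.int32(5), array([359.8, 243. ]), ((359.85296630859375, 242.9118194580078), (4.123105525970459, 0.7276068925857544), 75.96376037597656))] yel [(np.int32(43), array([336. , 249.9]), ((335.95001220703125, 249.85003662109375), (4.743415832519531, 8.221921920776367), 71.56504821777344)), (np.int32(15), array([329.5, 259.9]), ((329.24139404296875, 259.60345458984375), (9.47046184539795, 1.4855626821517944), 68.19859313964844))] blue [(np.int32(443), array([352.4, 246.2]), ((351.66741943359375, 245.86878967285156), (18.498498916625977, 35.11351776123047), 70.34617614746094))]
scene red [(np.int32(6), array([299.8, 211.8]), ((300.0, 212.00001525878906), (4.4721360206604, 0.8944271206855774), 26.56505012512207)), (np.int32(3), array([293.3, 214. ]), ((293.300048828125, 213.90003967285156), (0.4472135603427887, 2.2360680103302), 26.56505012512207)), (np.int32(45), array([298.2, 220.5]), ((298.3269348144531, 219.6346435546875), (7.2562971115112305, 10.982503890991211), 78.69007110595703)), (np.int32(35), array([303.8, 248.9]), ((304.0, 249.0), (6.0, 6.0), 90.0))] yel [(np.int32(24), array([317.4, 214. ]), ((317.5, 214.0), (6.0, 3.0), 90.0))] blue [(np.int32(469), array([300.2, 222.6]), ((302.8117370605469, 221.34706115722656), (41.433712005615234, 20.06606674194336), 12.528807640075684))]
```

View pics/above.png

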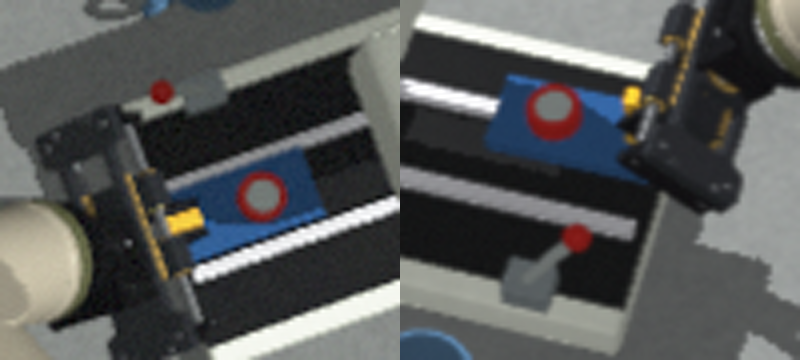

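```bash
python3 - <<'E'
from h import *
t=cam("top");s=cam("scene"); a=np.radians(-69.1); d=np.array([np.cos(a),np.sin(a),0]); n=np.array([-d[1],d[0],0]);Q=np.array([d,n,[0,0,1]]); o=[.551,-.053,0]
for c,bx,(u,v) in((t,(345,235,368,255),(355.7,244.)),(s,(288,208,310,230),(298.8,217.8))):
    h=cv2.cvtColor(c["image"],cv2.COLOR_RGB2HSV); x0,y0,x1,y1=bx
    m=(cv2.inRange(h,(0,0,60),(180,90,255))|cv2.inRange(h,(0,100,60),(12,255,255))|cv2.inRange(h,(168,100,60),(180,255,255)))[y0:y1,x0:x1]
    k=cv2.findContours(m,0,2)[0]; k=max(k,key=cv2.contourArea); print(cv2.contourArea(k),np.array(cv2.minEnclosingCircle(k)[0])+[x0,y0])
    print(Q@(onz(c,u,v,.137)-o))
print(Q@(tri(t,(355.7,244.),s,(298.8,217.8))[0]-o))
for nm,p in(("rail+",(-.1,.032,.056)),("rail-",(-.1,-.032,.056))): w=np.linalg.inv(Q)@np.array(p)+o; print(nm,proj(t,w),proj(s,w))
# lateral intensity profile across rails in top view at micro x=0..-.03, z=.056
g=cv2.cvtColor(t["image"],cv2.COLOR_RGB2GRAY)
for c,nm,xs in((t,"top",np.arange(-.045,-.020,.003)),(s,"scene",np.arange(-.03,-.0,.003))):
  g=cv2.cvtColor(c["image"],cv2.COLOR_RGB2GRAY).astype(np.float32)
  ys=np.arange(-.06,.0601,.002); P=np.array([[proj(c,np.linalg.inv(Q)@np.array([x,y,.056])+o) for y in ys] for x in xs],np.float32)
  L=cv2.remap(g,P[...,0],P[...,1],1).mean(0); 
  for sg in(1,-1):
    k=(ys*sg>.02); w=np.clip(L[k]-L[k].min()-15,0,None); print(nm,sg,"rail centre y",(w*ys[k]).sum()/w.sum())
E
```

```text
116.5 [355.11538506 243.65384579]
[-0.08100806 -0.0018358   0.137     ]
144.0 [298. 217.]
[-0.08580503  0.00905828  0.137     ]
[-0.08068542 -0.00117008  0.12046494]
rail+ [345.14889082 238.54417353] [302.32989867 240.10861599]
rail- [351.74531598 256.43824736] [308.22009464 222.72580828]
top 1 rail centre y 0.036776815378012105
top -1 rail centre y -0.038432637006987944
scene 1 rail centre y 0.04301539602137456
scene -1 rail centre y -0.03446364428246072
```

```bash
python3 -m crank '[[[-15,0,10,0,-1],[-32,0,24,0,-1],[-49,0,43,0,-1],[-60,0,65,0,-1],[-66,0,82,0,-1],[-66,0,92,0,-1],[-66,0,92,0,-1],[-66,0,92,0,-1]]]'>/dev/null; python3 st.py; python3 -m crank '[[[3,0,4,0,-1],[6,0,8,0,-1],[8,0,11,0,-1],[10,0,13,0,-1],[10,0,13,0,-1],[10,0,13,0,-1]]]'>/dev/null; python3 st.py
```

```text
t 16.2 tcp [ 0.5391 -0.024   0.1103] micro tcp [-0.0313 -0.0008  0.1103] grasp [-0.0427 -0.0007  0.1255]
q [-0.04  0.28 -0.46  1.97  0.84  1.18 -0.56] w 0.0137 g 30.0 F micro [-1.   0.7 -3. ]
tool axes in micro (cols x,y,z)
 [[-0.8    0.002  0.6  ]
 [-0.001  1.    -0.005]
 [-0.6   -0.005 -0.8  ]]
t 16.8 tcp [ 0.539  -0.0249  0.094 ] micro tcp [-0.0305 -0.0011  0.094 ] grasp [-0.0419 -0.001   0.1092]
q [-0.04  0.31 -0.45  1.98  0.86  1.16 -0.59] w 0.0137 g 30.0 F micro [-0.3 -0.3 -3.6]
tool axes in micro (cols x,y,z)
 [[-0.8    0.003  0.6  ]
 [-0.     1.    -0.006]
 [-0.6   -0.005 -0.8  ]]
```

```bash
python3 -m crank '[[[1,0,2,0,-1],[2.4,0,3.2,0,-1],[2.4,0,3.2,0,-1],[2.4,0,3.2,0,-1]]]'; python3 -m crank '[[[1,0,2,0,-1],[2.4,0,3.2,0,-1],[2.4,0,3.2,0,-1],[2.4,0,3.2,0,-1]]]';python3 st.py
```

```text
time: 17.2
ee_pos: [0.539, -0.025, 0.09]
eef_rot: [0.539, 0.781, -0.182, 0.259]
ft_force: [-0.5, 0.4, -3.6]
width: 0.0135
grip_force: 30.0
time: 17.6
ee_pos: [0.5389, -0.025, 0.0859]
eef_rot: [0.539, 0.781, -0.182, 0.259]
ft_force: [0.3, 0.7, -2.8]
width: 0.0138
grip_force: 30.0
t 17.6 tcp [ 0.5389 -0.025   0.0859] micro tcp [-0.0305 -0.0013  0.0859] grasp [-0.0419 -0.0012  0.1011]
q [-0.05  0.32 -0.45  1.98  0.87  1.15 -0.61] w 0.0138 g 30.0 F micro [-0.5  0.5 -2.8]
tool axes in micro (cols x,y,z)
 [[-0.8    0.003  0.6  ]
 [-0.     1.    -0.006]
 [-0.6   -0.005 -0.8  ]]
```

Below rail height with no contact, so it's in the channel. Now down to the stage.

```bash
python3 -m crank '[[[0.6,0,0.8,0,-1],[1.2,0,1.6,0,-1],[1.2,0,1.6,0,-1]]]'|grep -E "pos|ft"; python3 -m crank '[[[0.6,0,0.8,0,-1],[1.2,0,1.6,0,-1],[1.2,0,1.6,0,-1]]]'|grep -E "pos|ft"; python3 -m crank '[[[0.3,0,0.4,0,-1],[0.6,0,0.8,0,-1],[0.6,0,0.8,0,-1]]]'|grep -E "pos|ft"
```

```text
ee_pos: [0.5391, -0.0249, 0.0841]
ft_force: [-0.1, 0.1, -2.1]
ee_pos: [0.5393, -0.0247, 0.0823]
ft_force: [-0.5, 2.0, 1.6]
ee_pos: [0.5392, -0.0248, 0.0817]
ft_force: [-3.8, 3.5, 6.4]
```

```bash
cat > chk.py <<'E'
import sys
from h import *
s=r.read_state(); a=np.radians(-69.1); F=s["ft_force"]; fx=F[0]*np.cos(a)+F[1]*np.sin(a); p=s["ee_pos"]-[.551,-.053,0]
print("t",round(s["time"],1),"x",round(1e3*(p[0]*np.cos(a)+p[1]*np.sin(a)),2),"y",round(1e3*(-p[0]*np.sin(a)+p[1]*np.cos(a)),2),"z",round(1e3*p[2],2),"Fx",round(fx,1),"Fy",round(-F[0]*np.sin(a)+F[1]*np.cos(a),1),"Fz",round(F[2],1))
sys.exit(fx<-float(sys.argv[1]))
E
python3 -m crank '[[[-0.5,0,-0.7,0,-1],[-0.5,0,-0.7,0,-1]]]'>/dev/null; python3 chk.py 9 && python3 -m crank '[[[-4.5,0,2.3,0,-1],[-8.5,0,5.3,0,-1],[-8.5,0,5.3,0,-1]]]'>/dev/null; python3 chk.py 9 &&  python3 -m crank '[[[-4,0,3,0,-1],[-8,0,6,0,-1],[-8,0,6,0,-1]]]'>/dev/null; python3 chk.py 9;
```

```text
t 18.7 x -30.45 y -1.07 z 81.9 Fx -1.2 Fy 0.1 Fz -0.1
t 18.7 x -30.45 y -1.07 z 81.9 Fx -1.2 Fy 0.1 Fz -0.1
t 18.7 x -30.45 y -1.07 z 81.9 Fx -1.2 Fy 0.1 Fz -0.1False
False
False
```

```bash
sed -i 's/sys.exit(fx<-float(sys.argv\[1\]))/sys.exit(int(fx<-float(sys.argv[1])))/' chk.py
python3 chk.py 9 && python3 -m crank '[[[-4,0,3,0,-1],[-8,0,6,0,-1],[-8,0,6,0,-1]]]'>/dev/null; python3 chk.py 9 &&  python3 -m crank '[[[-4,0,3,0,-1],[-8,0,6,0,-1],[-8,0,6,0,-1]]]'>/dev/null; python3 chk.py 9;
```

```text
t 18.7 x -30.45 y -1.07 z 81.9 Fx -1.2 Fy 0.1 Fz -0.1
t 19.0 x -19.23 y -1.55 z 81.88 Fx 1.8 Fy 0.6 Fz -0.8
t 19.3 x -9.38 y -1.58 z 81.9 Fx 1.6 Fy 0.5 Fz -1.8
```

```bash
python3 -m crank '[[[-4,0,3,0,-1],[-8,0,6,0,-1],[-8,0,6,0,-1]]]'>/dev/null; python3 chk.py 7 &&  python3 -m crank '[[[-3.2,0,2.4,0,-1],[-4.8,0,3.6,0,-1],[-4.8,0,3.6,0,-1]]]'>/dev/null; python3 chk.py 7 && python3 -m crank '[[[-0.8,0,0.6,0,-1],[-1.6,0,1.2,0,-1],[-1.6,0,1.2,0,-1]]]'>/dev/null; python3 chk.py 7 && python3 -m crank '[[[-0.8,0,0.6,0,-1],[-1.6,0,1.2,0,-1],[-1.6,0,1.2,0,-1]]]'>/dev/null; python3 chk.py 7 && python3 -m crank '[[[-0.8,0,0.6,0,-1],[-1.6,0,1.2,0,-1],[-1.6,0,1.2,0,-1]]]'>/dev/null; python3 chk.py 7 && python3 -m crank '[[[-0.8,0,0.6,0,-1],[-1.6,0,1.2,0,-1],[-1.6,0,1.2,0,-1]]]'>/dev/null; python3 chk.py 7
```

```text
t 19.6 x 0.57 y -1.58 z 81.93 Fx 1.5 Fy 1.2 Fz -0.5
t 19.9 x 6.0 y -1.44 z 81.9 Fx 1.3 Fy 1.3 Fz -0.9
t 20.2 x 7.51 y -1.36 z 81.89 Fx -1.5 Fy 0.6 Fz 0.3
t 20.5 x 9.69 y -1.35 z 81.91 Fx -0.3 Fy 1.0 Fz 0.1
t 20.8 x 11.73 y -1.39 z 81.89 Fx -1.3 Fy 0.5 Fz -0.3
t 21.1 x 13.75 y -1.42 z 81.89 Fx -0.9 Fy 0.6 Fz 0.1
```

```bash
for k in 1; do python3 -m crank '[[[-0.8,0,0.6,0,-1],[-1.6,0,1.2,0,-1],[-1.6,0,1.2,0,-1]]]'>/dev/null; python3 chk.py 4.5 && python3 -m crank '[[[-0.8,0,0.6,0,-1],[-1.6,0,1.2,0,-1],[-1.6,0,1.2,0,-1]]]'>/dev/null; python3 chk.py 4.5 && python3 -m crank '[[[-0.8,0,0.6,0,-1],[-1.6,0,1.2,0,-1],[-1.6,0,1.2,0,-1]]]'>/dev/null; python3 chk.py 4.5 && python3 -m crank '[[[-0.8,0,0.6,0,-1],[-1.6,0,1.2,0,-1],[-1.6,0,1.2,0,-1]]]'>/dev/null; python3 chk.py 4.5 && python3 -m crank '[[[-0.8,0,0.6,0,-1],[-1.6,0,1.2,0,-1],[-1.6,0,1.2,0,-1]]]'>/dev/null; python3 chk.py 4.5 && python3 -m crank '[[[-0.8,0,0.6,0,-1],[-1.6,0,1.2,0,-1],[-1.6,0,1.2,0,-1]]]'>/dev/null; python3 chk.py 4.5 ; done
```

```text
t 21.4 x 15.74 y -1.44 z 81.88 Fx -1.0 Fy -0.2 Fz 0.9
t 21.7 x 17.76 y -1.44 z 81.9 Fx -0.6 Fy 0.7 Fz -0.2
t 22.0 x 19.71 y -1.42 z 81.9 Fx -0.5 Fy 1.3 Fz -0.5
t 22.3 x 21.67 y -1.41 z 81.91 Fx -1.7 Fy -0.1 Fz -0.2
t 22.6 x 23.68 y -1.42 z 81.92 Fx -2.2 Fy 0.5 Fz 0.1
t 22.9 x 25.56 y -1.39 z 81.88 Fx -2.2 Fy 0.0 Fz -0.1
```

The force has risen by about 1 N since x≈21, which fits the sprung pin. I'll go on in 1 mm steps.

```bash
python3 -m crank '[[[-0.8,0,0.6,0,-1],[-0.8,0,0.6,0,-1],[-0.8,0,0.6,0,-1]]]'>/dev/null; python3 chk.py 4 && python3 -m crank '[[[-0.8,0,0.6,0,-1],[-0.8,0,0.6,0,-1],[-0.8,0,0.6,0,-1]]]'>/dev/null; python3 chk.py 4 && python3 -m crank '[[[-0.8,0,0.6,0,-1],[-0.8,0,0.6,0,-1],[-0.8,0,0.6,0,-1]]]'>/dev/null; python3 chk.py 4 && python3 -m crank '[[[-0.8,0,0.6,0,-1],[-0.8,0,0.6,0,-1],[-0.8,0,0.6,0,-1]]]'>/dev/null; python3 chk.py 4
```

```text
t 23.2 x 25.58 y -1.23 z 81.83 Fx -7.2 Fy -2.2 Fz 3.0
t 23.2 x 25.58 y -1.23 z 81.83 Fx -7.2 Fy -2.2 Fz 3.0
t 23.2 x 25.58 y -1.23 z 81.83 Fx -7.2 Fy -2.2 Fz 3.0
t 23.2 x 25.58 y -1.23 z 81.83 Fx -7.2 Fy -2.2 Fz 3.0
```

```bash
python3 -m crank '[[[-0.4,0,0.3,0,-1],[-0.4,0,0.3,0,-1]]]'>/dev/null; python3 chk.py 4; python3 -m crank '[[[0,0,0,0,-0.9],[0,0,0,0,-0.8],[0,0,0,0,-0.5],[0,0,0,0,-0.4],[0,0,0,0,-0.3],[0,0,0,0,-0.3]]]'; python3 chk.py 4; python3 - <<'E'
from h import *
c=cam("scene"); cv2.imwrite("pics/rel.png",cv2.resize(c["image"][170:290,190:350,::-1],None,fx=5,fy=5,interpolation=cv2.INTER_CUBIC))
E
```

```text
t 23.4 x 25.57 y -1.17 z 81.8 Fx -10.3 Fy -2.3 Fz 3.9
time: 24.0
ee_pos: [0.5593, -0.0792, 0.0819]
eef_rot: [0.539, 0.781, -0.182, 0.259]
ft_force: [0.2, 0.3, -0.4]
width: 0.0292
grip_force: 0.0
t 24.0 x 27.42 y -1.63 z 81.87 Fx -0.2 Fy 0.3 Fz -0.4
```

View pics/rel.png

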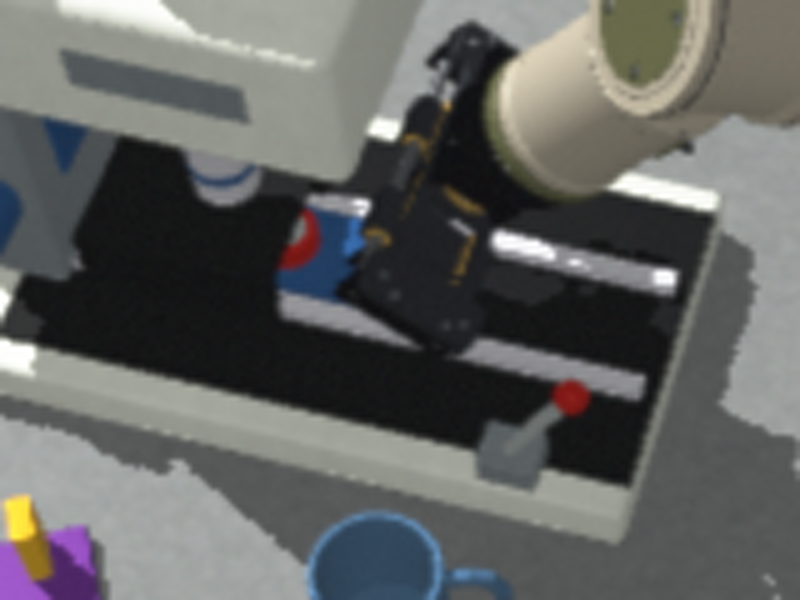

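The carrier lies between the rails with its fin before the hood, and the gripper has opened around the fin. The lever ball is still open at crop (570,398). Now I'll back out along the tool and go behind the lever.

```bash
python3 -m crank '[[[0,0,-20,0,-0.3],[0,0,-50,0,-0.3],[0,0,-90,0,-0.3],[0,0,-130,0,-1],[25,20,-150,0,-1],[50,45,-170,0,-1],[75,70,-190,0,-1],[100,90,-207,0,-1],[117,106,-222,0,-1],[117,106,-222,0,-1],[117,106,-222,0,-1],[117,106,-222,0,-1]]]'; python3 st.py; python3 - <<'E'
from h import *
c=cam("scene");t=cam("top")
print([b[:2] for b in blobs(c,(0,120,70),(8,255,255),(235,200,325,270),3)],[b[:2] for b in blobs(c,(18,120,100),(35,255,255),(240,200,300,240),5)])
print([b[:2] for b in blobs(t,(0,120,70),(8,255,255),(315,205,350,230),3)])
print(blobs(t,(100,120,50),(125,255,255),(340,225,400,260),10))
E
```

```text
time: 25.25
ee_pos: [0.5787, 0.1698, 0.1888]
eef_rot: [0.539, 0.78, -0.182, 0.259]
ft_force: [0.8, -0.5, -0.7]
width: 0.0006
grip_force: 0.0
t 25.2 tcp [0.5787 0.1698 0.1888] micro tcp [-0.1983  0.1054  0.1888] grasp [-0.2097  0.1055  0.204 ]
q [-0.28  0.46 -0.54  1.56  0.8   1.55 -0.63] w 0.0006 g 0.0 F micro [ 0.7  0.6 -0.7]
tool axes in micro (cols x,y,z)
 [[-0.799  0.005  0.601]
 [ 0.001  1.    -0.007]
 [-0.601 -0.005 -0.799]]
[(np.int32(28), array([249.8, 218.4])), (np.int32(37), array([303.9, 249. ]))] [(np.int32(110), array([267.7, 218.8]))]
[(np.int32(24), array([330. , 217.6]))]
[(np.int32(50), array([377.8, 230.9]), ((377.6538391113281, 230.73072814941406), (5.824352264404297, 10.261953353881836), 56.3099365234375)), (np.int32(65), array([382.2, 241.6]), ((382.20550537109375, 241.54794311523438), (6.554304122924805, 9.597373962402344), 69.44395446777344))]
```

```bash
python3 - <<'E'
from h import *
c=cam("scene");a=np.radians(-69.1); d=np.array([np.cos(a),np.sin(a),0]); n=np.array([-d[1],d[0],0]);Q=np.array([d,n,[0,0,1]]); o=[.551,-.053,0]
p0=Q@(onz(c,385.6,276.2,.040)-o)-[-.3655,.0738,0]; p1=Q@(onz(c,267.7,218.8,.084)-o)-[.0142,-.001,0]; print(p0,p1)
E
python3 -m crank '[[[1,0,24,0,-1],[2,0,48,0,-1],[4,0,72,0,-1],[5,0,96,0,-1],[5,0,96,0,-1],[5,0,96,0,-1]]]'>/dev/null; python3 chk.py 30; python3 -m crank '[[[-8,0,6,0,-1],[-16,0,12,0,-1],[-24,0,18,0,-1],[-24,0,18,0,-1]]]'>/dev/null; python3 chk.py 30
```

```text
[0.00178297 0.00380925 0.04      ] [0.0009988  0.00432224 0.084     ]
t 26.0 x -145.71 y 105.14 z 109.6 Fx -0.9 Fy -0.3 Fz 1.0
t 26.4 x -114.03 y 105.3 z 109.7 Fx -0.1 Fy 0.9 Fz -0.4
```

The carrier hasn't sprung back: the fin's offset from the grasp point is unchanged within 1 mm. Pushing the lever.

```bash
python3 -m crank '[[[-6,0,4.5,0,-1],[-12,0,9,0,-1],[-16,0,12,0,-1],[-16,0,12,0,-1]]]'>/dev/null; python3 chk.py 30 && python3 -m crank '[[[-4,0,3,0,-1],[-8,0,6,0,-1],[-8,0,6,0,-1]]]'>/dev/null; python3 chk.py 30; python3 - <<'E'
from h import *
c=cam("scene");t=cam("top")
p=[max(blobs(x,(0,120,70),(8,255,255),b,3),key=lambda q:q[0])[1] for x,b in((c,(260,230,325,270)),(t,(315,200,365,230)))]
a=np.radians(-69.1); d=np.array([np.cos(a),np.sin(a),0]); n=np.array([-d[1],d[0],0]);Q=np.array([d,n,[0,0,1]]); o=[.551,-.053,0]
w,e=tri(c,p[0],t,p[1]);print(p,Q@(w-o),e)
E
```

```text
t 26.8 x -94.61 y 104.98 z 109.08 Fx -1.1 Fy 0.6 Fz 1.0
t 27.1 x -84.97 y 104.81 z 108.74 Fx -1.3 Fy 1.0 Fz -0.7
[array([280.1, 242.7]), array([349.8, 210.4])] [-0.0611726   0.10545914  0.14258939] 0.0013858651571563815
```

```bash
python3 -m crank '[[[-1.6,0,1.2,0,-1],[-3.2,0,2.4,0,-1],[-3.2,0,2.4,0,-1]]]'>/dev/null; python3 chk.py 12 && python3 -m crank '[[[-1.6,0,1.2,0,-1],[-3.2,0,2.4,0,-1],[-3.2,0,2.4,0,-1]]]'>/dev/null; python3 chk.py 12 && python3 -m crank '[[[-1.6,0,1.2,0,-1],[-3.2,0,2.4,0,-1],[-3.2,0,2.4,0,-1]]]'>/dev/null; python3 chk.py 12 && python3 -m crank '[[[-1.6,0,1.2,0,-1],[-1.6,0,1.2,0,-1],[-1.6,0,1.2,0,-1]]]'>/dev/null; python3 chk.py 12
```

```text
t 27.5 x -81.73 y 105.0 z 108.9 Fx -1.6 Fy 0.3 Fz -0.0
t 27.8 x -77.7 y 105.09 z 109.0 Fx -3.0 Fy 0.4 Fz 0.2
t 28.1 x -75.33 y 105.2 z 108.69 Fx -8.0 Fy -1.6 Fz 0.4
t 28.4 x -74.96 y 105.27 z 108.56 Fx -13.1 Fy -2.3 Fz 1.8
```

```bash
python3 -m crank '[[[-1.2,0,0.9,0,-1],[-1.2,0,0.9,0,-1],[-1.2,0,0.9,0,-1]]]'>/dev/null; python3 chk.py 30;  python3 -m crank '[[[8,0,-6,0,-1],[24,0,-18,0,-1],[40,0,-40,0,-1],[48,0,-80,0,-1],[56,0,-120,0,-1],[60,0,-160,0,-1],[60,0,-160,0,-1],[60,0,-160,0,-1]]]'>/dev/null; python3 st.py; python3 - <<'E'
from h import *
c=cam("scene");t=cam("top")
p=[max(blobs(x,(0,120,70),(8,255,255),b,3),key=lambda q:q[0])[1] for x,b in((c,(260,230,325,270)),(t,(315,200,365,230)))]
a=np.radians(-69.1); d=np.array([np.cos(a),np.sin(a),0]); n=np.array([-d[1],d[0],0]);Q=np.array([d,n,[0,0,1]]); o=[.551,-.053,0]
w,e=tri(c,p[0],t,p[1]);print(p,Q@(w-o),e)
print([b[:2] for b in blobs(c,(18,120,100),(35,255,255),(240,200,300,240),5)])
cv2.imwrite("pics/end.png",np.hstack([cv2.resize(x["image"][b[1]:b[1]+120,b[0]:b[0]+100,::-1],None,fx=4,fy=4,interpolation=cv2.INTER_CUBIC) for x,b in((t,(310,165)),(c,(230,180)))]))
E
```

```text
t 28.7 x -74.71 y 105.32 z 108.44 Fx -17.3 Fy -4.8 Fz 4.1
t 29.5 tcp [0.5734 0.1859 0.2013] micro tcp [-0.2152  0.1062  0.2013] grasp [-0.2266  0.1063  0.2165]
q [-0.31  0.46 -0.55  1.54  0.79  1.58 -0.63] w 0.0005 g 0.0 F micro [ 0.3 -0.  -0.9]
tool axes in micro (cols x,y,z)
 [[-0.8    0.002  0.6  ]
 [-0.     1.    -0.004]
 [-0.6   -0.003 -0.8  ]]
[array([276.4, 242.8]), array([353. , 209.5])] [-0.0499084   0.10541518  0.13709612] 0.0013382634890754766
[(np.int32(113), array([267.8, 218. ]))]
```

View pics/end.png

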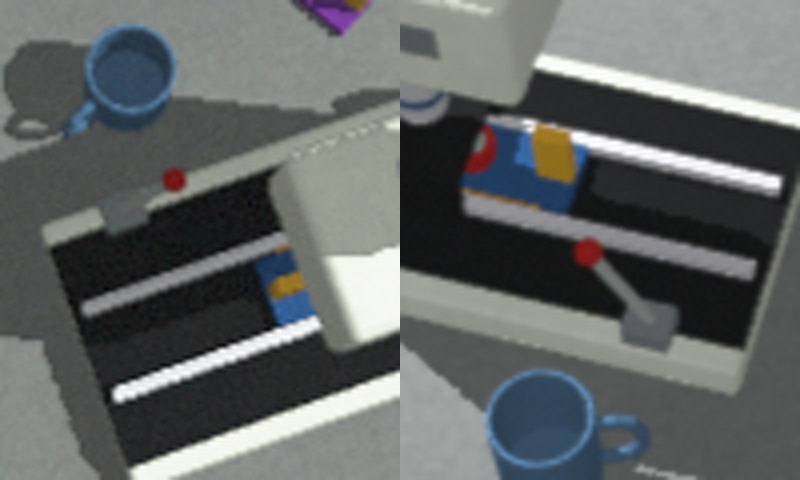

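The lever ball (scene crop (588,252)) is at x -50 mm, the full-over position. The carrier is still home between the rails, the mug hasn't moved, and the gripper is clear. Handing in.

```bash
python3 -c "
from bench import r; print(r.close_job())"
```

```text
the job is handed in; nothing more can be done
None
```

I handed the job in at about 30 s. The carrier is laid flat between the rails with its fin at the rear, and came home against the stop at about 10 N, half the force at which the stop would slip. The red lever is all the way over, the arm is clear, and I touched nothing else on the bench.

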